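Square up a hinged corner drawer front

TASK

Set the hinged corner drawer front to a right angle: first lay the L-shaped square flat on the counter inside the corner, one arm flush along the plain inner face of the fixed front and its heel at the hinge. Then fold the swinging front in until it lies flush along the square's other arm, so the two fronts stand at 90 degrees. Leave the square lying in the corner and do not disturb the mug, canister, screwdriver or screw tray.

Things in the scene. Friction and masses are not known exactly. Their poses are not given: they have to be found in the camera images.
- corner: fixed white drawer front on edge, 180 mm long, 18 thick, 100 high, held by two timber blocks (50 x 45 x 70 high) behind it. Origin: on the vertical hinge line at counter height, z up. Its plain inner face is the plane x=0, running from the origin 180 mm along -y; +x points out of that face into the corner, away from the blocks
- leaf (a joint): fold (rad) of the swinging white drawer front, 180 mm long, 18 thick, 100 high, hinged on the vertical line at corner's origin. 0 = in line with the fixed front (along corner's +y), growing as it folds inward towards corner's +x; 1.571 = square to the fixed front. The hinge is stiff (0.3 N m): the leaf stays where it is left
- leaf_mid (a point): middle of the swinging front's plain inner face, 90 mm from the hinge line, 50 mm above the counter. x points out of the inner face into the corner (the 18 mm board lies at negative x), y along the leaf to its free end, z up
- leaf_top_end (a point): middle of the top edge of the swinging front, at its free end, 180 mm from the hinge line, 100 mm above the counter; axes as leaf_mid
- square: loose dark metal L-square lying flat, 0.3 kg: arms 130 mm long from the outer corner, 26 wide, 18 high; 12 x 12 mm cut off the heel clears the hinge knuckle (radius 4). Origin: virtual outer corner, underside, z up. Arm A runs along -y, outer edge x=0, inner x=26; arm B along +x, outer edge y=0, inner y=-26. Well laid, its frame coincides with corner's
- square_a_end (a point): end of arm A on its outer edge, 130 mm from the square's origin, at half height (9 mm)
- square_b_end (a point): end of arm B on its outer edge, 130 mm from the square's origin, at half height (9 mm)
- mug: white mug, 80 mm across, 95 mm high, handle at its +y; bystander; origin at the centre of its underside
- canister: glass jar with wooden lid, 90 mm across, 130 mm high; bystander; origin at the centre of its underside
- screwdriver: screwdriver with black handle, 200 mm long, lying along its x; bystander; origin under its middle
- screw_tray: grey open tray of screws, 80 x 110 x 30 mm high; bystander; origin at the centre of its underside
Not all that is in view belongs to the job. Several things have the shape of the square; the one meant has the colours described above.

How it is judged:
By the outcome, as a careful person would: the job done as asked, in the order asked, and still so for the second after the job is handed in, with the robot touching nothing.
It also fails if it takes over 59 s, if anything falls off the work surface, if the arm or the gripper's body presses on something with over 40 N, if the wrist force passes 120 N, or if a joint passes its speed limit or range.

ROBOT

A 6-joint arm with a two-finger parallel gripper is mounted at the origin on the work surface. World frame = base frame: x ahead of the robot, y to its left, z up, the work surface at z = 0. Lengths are in m, angles in rad, forces in N, time in s.
With the tool pointing down it reaches from about 0.25 to 0.725 m from the base axis. Payload 4 kg.
Tool frame: the origin (TCP) lies midway between the tips of the shut fingers; the grasp point (between the pads) lies 19 mm behind it; z points along the fingers, y is the line along which they close (so a half turn about z gives the same grasp; the last joint's range is limited). The gripper opens to 85 mm and grips with 20 to 120 N. Pads are 22 mm wide; open, the fingers measure 114 mm over their backs; the gripper's body (76 mm by 85 mm) begins 54 mm behind the grasp point. The pads swing forward as they close: fully open they stand 13 mm farther back than shut.
Start: joints at [1.126, 0.241, 0.005, 1.335, 0, 1.571], TCP at [0.215, 0.451, 0.231] pointing down, gripper open.
Joint ranges: [-2.72, 2.72], [-1.05, 1.87], [-1.09, 1.28], [-1.99, 2.15], [-1.42, 1.44], [-3.14, 3.14]. Speed limits (rad/s): [2.79, 2.79, 3.14, 3.14, 3.14, 3.14].

INTERFACE

Orientations are given as a unit quaternion [x, y, z, w].
In Python, from workcell import bot gives the robot as it stands.
- The arm moves only by the tool move_arm, never from a script. Its argument "motion" is a list of rows, each an object of numbers: "x", "y", "z": the shift along the tool's x, y, z in cm; "yaw": the turn about the tool's z in degrees. A call has 1 to 20 rows; each row is the pose to reach, as a shift and turn from the pose commanded when the call began, along the tool's axes at that moment; what a row does not reach only later rows make up. A row lasts 1/8 s, in which the tool goes at most 62.5 mm and 10.7 degrees, less where a joint would pass 70% of its speed; a pose out of reach is approached as far as the arm can. A call with a gripper value outside its range is refused whole. "gripper" is the opening, from -1 (shut) to 1 (fully open), set as the call begins (left out, the last holds). The fingers move at their own pace and stop on an object; the grip force is fixed at half the most. Time passes only in rows, so rows that repeat a pose let the fingers close. It gives the time, the measured TCP pose, the force, the opening and the grip force at its end, in the units of the state.
- bot.get_obs(): the state, without advancing time (a new reading comes with each control period).
- bot.camera(name): name is "scene" or "top" or "wrist"; returns the picture (480x640x3 uint8, blue, green, red); there is no depth.
- bot.camera_model(name): a dict with "K" (3x3 intrinsics, pixels), "dist" ([k1, k2, p1, p2, k3] as OpenCV has them; the pictures are not rectified), "world_from_camera" (4x4, takes a point from camera to world coordinates). Camera axes: x right, y down, z forward; pixel columns grow to the right and rows downward; lengths in m; the calibration is good to about 2 mm. A picture is of the moment at which its call begins: read the wrist's pose just before it. camera_model takes no time and is no camera call; for the wrist camera it gives the pose at the moment of the call.
- bot.job_done(): hands the job in; it is judged then, once.
Trained networks look in the newest picture that a camera, given by its name, has taken for a name from the list of things; names that differ only in an ending like _2 or _b are one class to them, and where a whole thing is asked for, a point or a joint stands for the part that bears it (a point fixed in the world has none). Each returns a list of dicts, best first, with "score" (0 to 1); they miss things now and then, are a little off and sometimes report something else, mostly with a low value. They report only what shows in the picture. A call takes as long as a camera call. They do not tell look-alikes from the thing itself.
- bot.cut_out(camera, name): "mask" (480x640 bool, what is visible of it) and "centre" ([row, column] in pixels, amid what is visible of it).
The state is a dict: "clock": time; "joint_pos": joint angles; "joint_vel": joint speeds; "tau": joint torques, N m; "eef_pos": TCP position; "tool_rot": TCP orientation; "ft_force": force on the tool from outside, world axes, zero at the start; "ft_torque": the same for the moment, N m; "grip_width": finger opening in m; "grasp_force": force on a finger pad.
Only numpy, scipy, OpenCV 4.12 (cv2) and the standard library are available. Lean on these libraries where they do the work, as an engineer would, in place of code of your own. Each camera call takes 0.05 s, during which the arm holds its last target. There are 200 camera calls.

## Working session

There is one attempt and no reset: what is moved stays moved. The work goes in short steps, Python scripts to look and compute and a tool call to move; the robot and the scene stay as the last step left them, time stands still between calls to the robot, and variables do not carry over. Pictures are saved under pics/ and viewed, at most 10 in all, crops included, and the job is handed in when it is done.

Besides the shell and the picture viewer there is one more tool, called after "Call:" by a JSON object that holds its "api" and its "payload". move_arm: Moves the arm, as the interface text tells. Its arguments: {"type":"object","properties":{"motion":{"type":"array"},"gripper":{"type":"number"}},"required":["motion"]}

```bash
mkdir -p pics; ls
python3 - <<'E'
from workcell import bot
import cv2,numpy as np
o=bot.get_obs();print(o)
for c in ("scene","top"):
    im=bot.camera(c);cv2.imwrite(f"pics/{c}0.png",im)
    m=bot.camera_model(c);print(c,m)
    for n in ("square","leaf","corner","mug","canister","screwdriver","screw_tray"):
        for d in bot.cut_out(c,n)[:4]:print(n,round(d["score"],2),d["centre"],d["mask"].sum())
E
```

```text
pics
{'clock': 0.0, 'joint_pos': array([ 1.12598543e+00,  2.41381731e-01,  3.73869025e-03,  1.33519616e+00,
       -7.61448743e-06,  1.57081513e+00]), 'joint_vel': array([-0.00144293,  0.00082573, -0.00118978, -0.00030035,  0.00116833,
        0.00131105]), 'tau': array([-1.09881021e-03, -3.72318041e+01,  2.52408063e+01,  1.70151133e-02,
       -3.31080435e-05,  1.24179996e-05]), 'eef_pos': array([0.2148774 , 0.45078222, 0.23043408]), 'tool_rot': array([ 2.20585513e-01,  9.75367104e-01, -9.97118814e-04, -2.21581721e-04]), 'ft_force': array([-0.5195926 ,  1.52048692, -0.37179675]), 'ft_torque': array([-0.02373306,  0.04625486, -0.00906422]), 'grasp_force': 0.0, 'grip_width': 0.0856246136790769}
scene {'K': array([[480.03922797,   0.        , 314.38583034],
       [  0.        , 480.03922797, 247.54451323],
       [  0.        ,   0.        ,   1.        ]]), 'dist': array([-0.02974233,  0.        ,  0.        ,  0.        ,  0.        ]), 'world_from_camera': array([[ 0.24962262,  0.58752081, -0.76974531,  1.47453805],
       [ 0.96831237, -0.14510549,  0.20326227, -0.34987261],
     
[... 565 characters left out ...]
       ,   0.        ,   1.        ]]), 'dist': array([-0.10469217,  0.        ,  0.        ,  0.        ,  0.        ]), 'world_from_camera': array([[-0.01593764, -0.97848716,  0.20569119,  0.2522124 ],
       [-0.99986708,  0.01488946, -0.00664288, -0.09609844],
       [ 0.00343734, -0.20576972, -0.9785944 ,  1.51812826],
       [ 0.        ,  0.        ,  0.        ,  1.        ]])}
square 0.91 [233.9, 385.1] 697
square 0.8 [274.3, 344.4] 803
square 0.73 [201.1, 458.3] 740
square 0.59 [294.7, 495.0] 739
leaf 0.7 [249.2, 206.1] 635
corner 0.8 [249.0, 254.6] 2003
mug 0.55 [170.1, 214.3] 913
canister 0.88 [321.2, 422.1] 966
canister 0.65 [234.0, 386.6] 748
screw_tray 0.67 [196.8, 158.0] 1095
```

View pics/scene0.png

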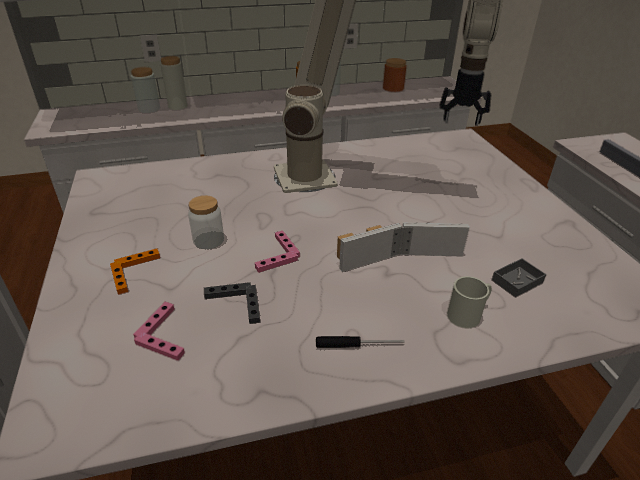

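View pics/top0.png

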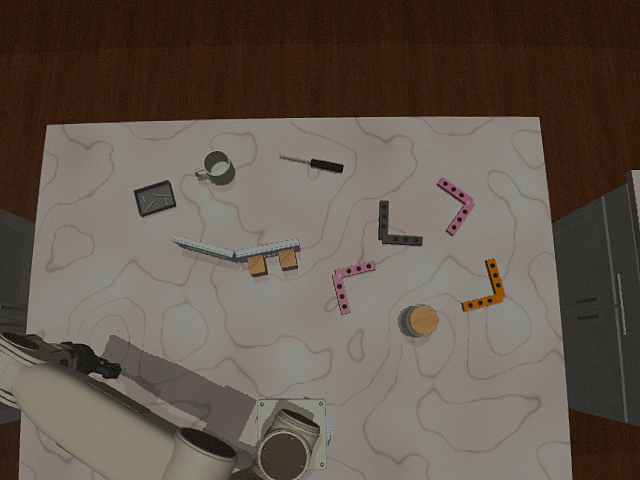

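The scene view shows the dark square at about (235,295), with pink and orange decoys around it. The fronts are at (400,240), and the mug (467,300), tray (518,277) and screwdriver (360,342) lie in front of them. In the top view the dark square's corner is at (380,243), the hinge is at (235,256), and the leaf is folded in slightly.

```bash
cat > h.py <<'E'
from workcell import bot
import cv2,numpy as np
from scipy.optimize import minimize
from scipy.spatial.transform import Rotation as R
def proj(m,P):
    T=np.linalg.inv(m["world_from_camera"])
    p,_=cv2.projectPoints(np.asarray(P,float),cv2.Rodrigues(T[:3,:3])[0],T[:3,3],m["K"],m["dist"]);return p[:,0]
def ray(m,uv,z):
    n=cv2.undistortPoints(np.array([[uv]],float),m["K"],m["dist"])[0,0]
    W=m["world_from_camera"];d=W[:3,:3]@[n[0],n[1],1];o=W[:3,3];return (o+d*(z-o[2])/d[2])[:2]
def prism(poly,z0,z1): return np.array([[x,y,z] for z in(z0,z1) for x,y in poly])
def rect(a,b,c,d): return [(a,c),(b,c),(b,d),(a,d)]
def pose(q,P):
    c,s=np.cos(q[2]),np.sin(q[2]);P=np.array(P);return np.c_[P[:,0]*c-P[:,1]*s+q[0],P[:,0]*s+P[:,1]*c+q[1],P[:,2]]
SQ=[prism([(.012,0),(.13,0),(.13,-.026),(0,-.026),(0,-.012)],0,.018),prism([(.012,0),(.026,0),(.026,-.13),(0,-.13),(0,-.012)],0,.018)]
FIX=[prism(rect(-.018,0,-.18,0),0,.1)]
def LEAF(f): # fold
    P=prism(rect(-.018,0,0,.18),0,.1); return [pose((0,0,-f),P)]
def sil(m,parts,q,S=4):
    im=np.zeros((480*S,640*S),np.uint8)
    for P in parts:
        h=cv2.convexHull(((proj(m,pose(q,P))+.5)*S).astype(np.int32)[:,None]);cv2.fillConvexPoly(im,h,255)
    return cv2.resize(im,(640,480),interpolation=cv2.INTER_AREA)/255.
def fit(obs,f,q0,step):
    # obs: list (model,mask); f(q)->(parts,pose)
    def c(v):
        q=np.array(q0)+v*step;parts,p=f(q);t=0
        for m,k in obs:
            s=sil(m,parts,p);t+=1-np.minimum(s,k).sum()/np.maximum(s,k).sum()
        return t
    n=len(q0);r=minimize(c,np.zeros(n),method="Nelder-Mead",options=dict(initial_simplex=np.r_[np.zeros((1,n)),np.eye(n)],xatol=.01,fatol=1e-5,maxiter=400))
    return np.array(q0)+r.x*step,r.fun
fsq=lambda q:(SQ,q)
fco=lambda q:(FIX+LEAF(q[3]),q[:3])
E
cat > a.py <<'E'
from h import *
o=[]
for c,p in(("top",(234,385)),("scene",(294,239))):
    im=bot.camera(c);m=bot.camera_model(c)
    d=[d for d in bot.cut_out(c,"square") if np.hypot(*(np.array(d["centre"])-(p if c=="top" else (294,239))))<15]
    if d:o.append((m,d[0]["mask"].astype(float)))
    if c=="top":mt=m
q0=[*ray(mt,(380,243),.018),-.0]
for ob in (o,o[:1],o[1:]):print("sq",fit(ob,fsq,q0,[.01,.01,.1]))
a=ray(mt,(234,250),.1);b=ray(mt,(299,240),.1);e=ray(mt,(174,237),.1)
print(a,b,e,np.linalg.norm(a-b),np.linalg.norm(a-e))
th=np.arctan2(*(a-b)[::-1])-np.pi/2; fo=-(np.arctan2(*(e-a)[::-1])-np.pi/2-th)
print("corner",a,th,fo)
o=bot.get_obs();W=bot.camera_model("wrist")["world_from_camera"]
T=np.eye(4);T[:3,:3]=R.from_quat(o["tool_rot"]).as_matrix();T[:3,3]=o["eef_pos"];print(np.round(np.linalg.inv(T)@W,3),bot.camera_model("wrist")["K"])
for n,c in(("mug",(165,217)),("tray",(197,157))):print(n,ray(mt,c[::-1],.05))
E
python3 a.py
```

```text
sq (array([ 0.54085691, -0.26180303, -0.07127952]), np.float64(0.1722779105010368))
sq (array([ 0.54177149, -0.26130699, -0.08228216]), np.float64(0.08136678439651945))
sq (array([ 0.5398719 , -0.26200302, -0.05866984]), np.float64(0.07635788013169642))
[0.50812424 0.14968658] [ 0.53379344 -0.03160615] [0.54761688 0.32061698] 0.1831009606249242 0.17543337916518525
corner [0.50812424 0.14968658] 0.14065485525925103 0.367715682333388
[[-0.    -0.96  -0.28   0.071]
 [ 1.    -0.    -0.     0.   ]
 [ 0.    -0.28   0.96  -0.142]
 [ 0.     0.     0.     1.   ]] [[421.90838737   0.         319.98583543]
 [  0.         421.90838737 240.12528013]
 [  0.           0.           1.        ]]
mug [0.77624924 0.2153554 ]
tray [0.68010056 0.39239153]
```

Call:
{"api": "move_arm", "payload": {"motion": [{"x": -10, "y": -8, "z": -12, "yaw": -8}, {"x": -15, "y": -12, "z": -12, "yaw": -16}, {"x": -20, "y": -16, "z": -12, "yaw": -25}, {"x": -25, "y": -20, "z": -12, "yaw": -25.5}, {"x": -30, "y": -24, "z": -12, "yaw": -25.5}, {"x": -35, "y": -28, "z": -12, "yaw": -25.5}, {"x": -39, "y": -31, "z": -12, "yaw": -25.5}, {"x": -41.9, "y": -33.3, "z": -12, "yaw": -25.5}, {"x": -41.9, "y": -33.3, "z": -12, "yaw": -25.5}, {"x": -41.9, "y": -33.3, "z": -12, "yaw": -25.5}, {"x": -41.9, "y": -33.3, "z": -12, "yaw": -25.5}, {"x": -41.9, "y": -33.3, "z": -12, "yaw": -25.5}]}}

```text
clock: 2.5
eef_pos: [0.4496, -0.0283, 0.3515]
tool_rot: [-0.001, 1.0, 0.0, 0.0]
ft_force: [-0.4, -0.9, 0.2]
grip_width: 0.0857
grasp_force: 0.0
```

```bash
cat > b.py <<'E'
from h import *
m=bot.camera_model("wrist");im=bot.camera("wrist");cv2.imwrite("pics/w1.png",im)
v=im.copy()
for n in("square","leaf","corner"):
    for d in bot.cut_out("wrist",n)[:4]:print(n,round(d["score"],2),d["centre"],d["mask"].sum())
for P in SQ:
    for p in proj(m,pose((.5413,-.2615,-.07),P)):cv2.circle(v,tuple(map(int,p)),2,(0,0,255),-1)
for P in FIX+LEAF(.368):
    for p in proj(m,pose((.508,.150,.14),P)):cv2.circle(v,tuple(map(int,p)),2,(0,255,0),-1)
cv2.imwrite("pics/w1o.png",v);o=bot.get_obs();print(o["clock"],o["eef_pos"],o["tool_rot"])
E
python3 b.py
```

```text
square 0.79 [271.2, 105.0] 4777
square 0.72 [165.6, 212.9] 5187
square 0.41 [381.8, 3.1] 49
leaf 0.82 [251.5, 563.6] 4419
corner 0.96 [246.0, 432.7] 15981
2.7 [ 0.44980941 -0.02838257  0.35161377] [-1.30093051e-03  9.99999115e-01  2.04304376e-05  2.78697365e-04]
```

View pics/w1o.png

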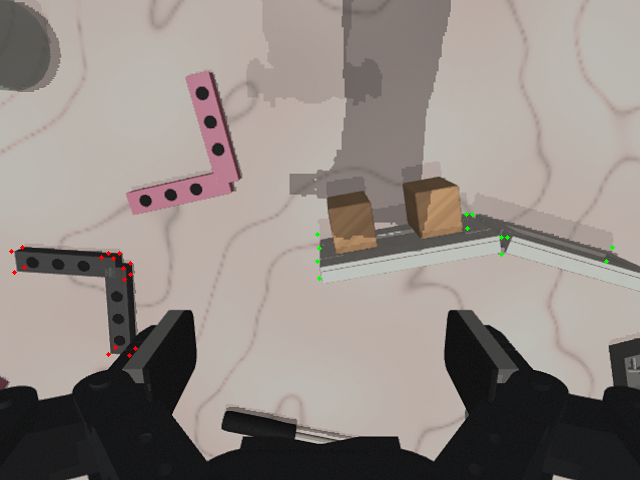

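The wrist view shows the dark square with its heel at (120,258) and the fixed front from (320,263) to (500,237), with the hinge at (503,237). The red and green model points sit on the objects to within 2–4 px. Next I refine both poses.

```bash
cat > c.py <<'E'
from h import *
m=bot.camera_model("wrist");im=cv2.imread("pics/w1.png");g=cv2.cvtColor(im,cv2.COLOR_BGR2GRAY).astype(float)
gs=cv2.GaussianBlur(g,(0,0),1)
def edge(p0,p1,sgn,w=6):
    out=[]
    for u in np.arange(p0[0],p1[0],2):
        v=p0[1]+(p1[1]-p0[1])*(u-p0[0])/(p1[0]-p0[0]);r=np.arange(int(v-w),int(v+w+1))
        d=sgn*(gs[r+1,int(u)]-gs[r-1,int(u)]);i=d.argmax()
        if 0<i<len(r)-1:
            den=d[i-1]-2*d[i]+d[i+1];out.append((u,r[i]+.5*(d[i-1]-d[i+1])/den if den else r[i]))
    return np.array(out)
def wl(pts,z):
    W=np.array([ray(m,p,z) for p in pts]);
    vx,vy,x0,y0=cv2.fitLine(W.astype(np.float32),cv2.DIST_HUBER,0,.0005,.001).ravel();res=np.abs((W-[x0,y0])@[-vy,vx])
    return np.array([x0,y0]),np.array([vx,vy])*np.sign(vy),np.median(res)
for nm,a,b,z,s in(("fix top",(326,262),(492,237),.1,1),("fix bot",(326,282),(490,256),0,-1),("leaf top",(515,237),(625,269),.1,1)):
    p,d,r=wl(edge(a,b,s),z);print(nm,p,d,"th",np.arctan2(d[1],d[0])-np.pi/2,"res",r)
    L=locals();L[nm]=(p,d)
p,d=L["fix top"];q,e=L["leaf top"];t=np.linalg.solve(np.c_[d,-e],q-p);print("hinge",p+t[0]*d)
k=np.zeros((480,640));c=(gs<75)&(im.max(2).astype(int)-im.min(2)<40);k[235:356,0:140]=c[235:356,0:140]
k=cv2.morphologyEx(k,cv2.MORPH_CLOSE,np.ones((9,9)))
k[310:,131:]=0
print(fit([(m,k)],fsq,[.545,-.2615,-.07],[.005,.005,.05]))
q,_=fit([(m,k)],fsq,[.545,-.2615,-.07],[.005,.005,.05])
v=im[200:360,0:200].copy();s=(sil(m,SQ,q)>.5).astype(np.uint8)
cs,_=cv2.findContours(s,0,2);v0=im.copy();cv2.drawContours(v0,cs,-1,(0,0,255),1)
cs,_=cv2.findContours(k.astype(np.uint8),0,2);cv2.drawContours(v0,cs,-1,(0,255,0),1)
A=cv2.resize(v0[220:380,0:200],None,fx=2,fy=2.0);B=cv2.resize(im[200:300,470:640],None,fx=2.3,fy=2.3)
o=np.zeros((320,800,3),np.uint8);o[:320,:400]=A;o[:230,400:791]=B[:230,:391];cv2.imwrite("pics/c1.png",o)
E
python3 c.py
```

```text
fix top [0.5019049  0.07389583] [-0.18724212  0.9823138 ] th 0.18835378 res 7.394397472993622e-05
fix bot [0.5581079  0.08257546] [-0.18588755  0.982571  ] th 0.186975 res 0.0002495480108763735
leaf top [0.5020007  0.20318416] [0.27702206 0.96086353] th -0.28069353 res 3.202350436664019e-05
hinge [0.4871075  0.15152639]
(array([ 0.54232868, -0.25778183, -0.08484575]), np.float64(0.14998830256636242))
```

View pics/c1.png

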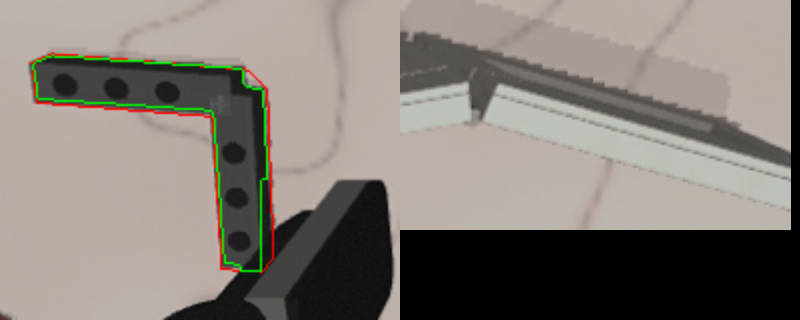

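The strips are the top faces seen from behind, so the inner edge is each strip's lower boundary at z=0.1. I recompute with that.

```bash
sed -i '/^for nm/,$d' c.py
cat >> c.py <<'E'
L={}
for nm,a,b,z,s in(("fi",(326,282),(490,256),.1,-1),("fo",(326,262),(492,237),.1,1),("lo",(518,239),(625,269),.1,1),("li",(516,258),(630,290),.1,-1)):
    E=edge(a,b,s);p,d,r=wl(E,z);L[nm]=(p,d);print(nm,p,"th",np.arctan2(d[1],d[0])-np.pi/2,"res",r,E[0],E[-1])
def X(a,b):
    (p,d),(q,e)=L[a],L[b];t=np.linalg.solve(np.c_[d,-e],q-p);return p+t[0]*d
print("hinge in",X("fi","li"),"out",X("fo","lo"))
for a,b in(("fi","fo"),("li","lo")):
    d=L[a][1];print("thick",(L[a][0]-L[b][0])@[d[1],-d[0]])
E
python3 c.py
```

```text
fi [0.5217738  0.06012617] th 0.18697488 res 0.00019901100336857622 [326.        281.7955226] [488.         253.89987888]
fo [0.5019049  0.07389583] th 0.18835378 res 7.394397472993622e-05 [326.        265.8743069] [490.         236.86610902]
lo [0.5054776  0.21528904] th -0.28070533 res 3.317690441228646e-05 [518.         237.37285467] [624.         268.16530706]
li [0.52409935 0.21956705] th -0.27993953 res 7.617208013561866e-05 [516.         254.69102468] [628.         286.80262373]
hinge in [0.50450456 0.15140863] out [0.487102   0.15155521]
thick 0.016963009
thick 0.016714837
```

Call:
{"api": "move_arm", "payload": {"motion": [{"x": -3, "y": -4, "z": 4, "yaw": 1}, {"x": -6, "y": -8, "z": 8, "yaw": 2}, {"x": -9, "y": -12.5, "z": 12, "yaw": 3}, {"x": -12, "y": -17, "z": 16, "yaw": 4}, {"x": -15, "y": -21, "z": 20, "yaw": 4.6}, {"x": -17.5, "y": -25.2, "z": 24, "yaw": 4.6}, {"x": -17.5, "y": -25.2, "z": 26, "yaw": 4.6}, {"x": -17.5, "y": -25.2, "z": 28, "yaw": 4.6}, {"x": -17.5, "y": -25.2, "z": 31, "yaw": 4.6}, {"x": -17.5, "y": -25.2, "z": 33, "yaw": 4.6}, {"x": -17.5, "y": -25.2, "z": 34.5, "yaw": 4.6}, {"x": -17.5, "y": -25.2, "z": 34.5, "yaw": 4.6}, {"x": -17.5, "y": -25.2, "z": 34.5, "yaw": 4.6}]}}

```text
clock: 4.32
eef_pos: [0.626, -0.2816, 0.0073]
tool_rot: [0.04, 0.999, -0.0, 0.001]
ft_force: [0.8, -0.4, -0.1]
grip_width: 0.0853
grasp_force: 0.0
```

Run:
```python
from h import *
m=bot.camera_model("wrist");im=bot.camera("wrist")
for P in SQ:
    for p in proj(m,pose((.5415,-.26,-.08),P)):cv2.circle(im,tuple(map(int,p)),2,(0,0,255),-1)
cv2.imwrite("pics/w2.png",im)
```

```text
(no output)
```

View pics/w2.png

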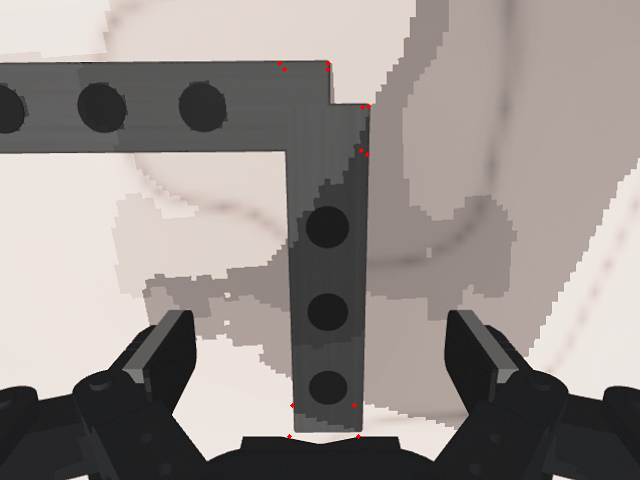

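The dark square's arm B lies centred between the open fingers, columns 290–368, within about 2 mm of the model. I grip it now and lift slightly.

Call:
{"api": "move_arm", "payload": {"motion": [{"x": 0}, {"x": 0}, {"x": 0}, {"x": 0}, {"x": 0}, {"x": 0}, {"x": 0}, {"x": 0}, {"x": 0}, {"z": -1}, {"z": -2}, {"z": -3}, {"z": -3}, {"z": -3}], "gripper": -1}}

```text
invalid input at $.motion[0]: expected keys x, y, z, yaw
```

```bash
cat > d.py <<'E'
from h import *
import sys
o=bot.get_obs();m=bot.camera_model("wrist");im=bot.camera("wrist");cv2.imwrite(sys.argv[1],im)
Rm=R.from_quat(o["tool_rot"]).as_matrix();print(o["clock"],o["eef_pos"],"toolx",Rm[:,0],"tooly",Rm[:,1])
E
python3 d.py pics/w3.png
```

```text
4.375 [ 0.62614474 -0.28173945  0.0076862 ] toolx [-0.99681772  0.07968386 -0.00221837] tooly [ 7.96858191e-02  9.96819702e-01 -8.07054133e-04]
```

View pics/w3.png

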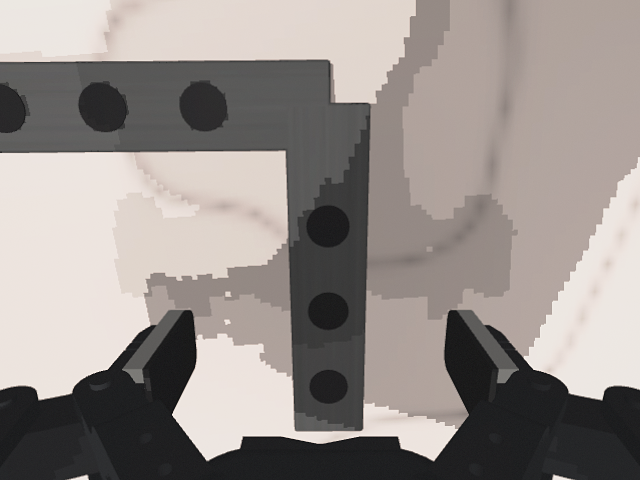

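The move was refused because each row needs all four keys, so nothing has changed.

Call:
{"api": "move_arm", "payload": {"motion": [{"x": 0, "y": 0, "z": 0, "yaw": 0}, {"x": 0, "y": 0, "z": 0, "yaw": 0}, {"x": 0, "y": 0, "z": 0, "yaw": 0}, {"x": 0, "y": 0, "z": 0, "yaw": 0}, {"x": 0, "y": 0, "z": 0, "yaw": 0}, {"x": 0, "y": 0, "z": 0, "yaw": 0}, {"x": 0, "y": 0, "z": 0, "yaw": 0}, {"x": 0, "y": 0, "z": 0, "yaw": 0}, {"x": 0, "y": 0, "z": -1, "yaw": 0}, {"x": 0, "y": 0, "z": -2, "yaw": 0}, {"x": 0, "y": 0, "z": -3, "yaw": 0}, {"x": 0, "y": 0, "z": -3, "yaw": 0}, {"x": 0, "y": 0, "z": -3, "yaw": 0}], "gripper": -1}}

```text
clock: 6.05
eef_pos: [0.625, -0.2814, 0.0362]
tool_rot: [0.04, 0.999, 0.0, -0.0]
ft_force: [-0.3, 0.3, -4.2]
grip_width: 0.024
grasp_force: 60.7
```

```bash
python3 d.py pics/w4.png
```

```text
6.05 [ 0.62497742 -0.28144424  0.0361687 ] toolx [-9.9679797e-01  7.9960693e-02  3.0875033e-04] tooly [7.99607153e-02 9.96798014e-01 6.06197738e-05]
```

View pics/w4.png

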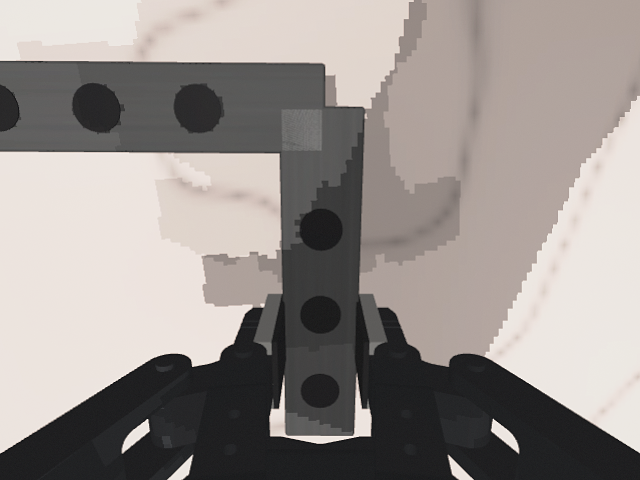

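The square is held by arm B between the fingers (columns 281–360), with the arm A edge along row 63. I compute its pose in the hand from these corners.

```bash
cat > e.py <<'E'
from h import *
o=bot.get_obs();m=bot.camera_model("wrist")
z=o["eef_pos"][2]-.0073+.018
px=[(324,65),(281,152),(364,108),(355,434),(286,434)];lo=np.array([(0,-.012),(.026,-.026),(.012,0),(.13,0),(.13,-.026)])
w=np.array([ray(m,p,z) for p in px])
A,B=lo-lo.mean(0),w-w.mean(0);th=np.arctan2((A[:,0]*B[:,1]-A[:,1]*B[:,0]).sum(),(A*B).sum())
c,s=np.cos(th),np.sin(th);Q=np.array([[c,-s],[s,c]]);t=w.mean(0)-Q@lo.mean(0)
print("square",t,th,"scale",(B**2).sum()/(A**2).sum(),"res mm",1e3*(w-(lo@Q.T+t)).round(4).tolist() if 0 else (1e3*(w-(lo@Q.T+t))).round(1))
a0,a1=ray(m,(0,62),z),ray(m,(320,65),z);d=a0-a1;print("armA th",np.arctan2(d[1],d[0])+np.pi/2)
Rm=R.from_quat(o["tool_rot"]).as_matrix();phi=np.arctan2(Rm[1,1],Rm[0,1])-np.pi/2
print("tool yaw world",phi,"square-tool",th-phi,"TCP in square",Q.T@(o["eef_pos"][:2]-t))
E
python3 e.py
```

```text
square [ 0.53976287 -0.26070369] -0.08257219694535202 scale 0.9738104238166926 res mm [[ 1.  -0.4]
 [-0.2  0.7]
 [ 0.8 -0.4]
 [-0.9 -0. ]
 [-0.8  0.2]]
armA th -0.08690858618230535
tool yaw world -0.08006201384980471 square-tool -0.0025101830955473053 TCP in square [ 0.08645983 -0.01359281]
```

Call:
{"api": "move_arm", "payload": {"motion": [{"x": 0, "y": 0, "z": -4, "yaw": 0}, {"x": 0, "y": 0, "z": -8, "yaw": 0}, {"x": 0, "y": 2, "z": -12, "yaw": 0}, {"x": 0.5, "y": 6, "z": -12, "yaw": -2}, {"x": 1, "y": 11, "z": -12, "yaw": -4}, {"x": 1.5, "y": 16, "z": -12, "yaw": -6}, {"x": 2, "y": 21, "z": -12, "yaw": -8}, {"x": 2.5, "y": 26, "z": -12, "yaw": -10}, {"x": 3, "y": 31, "z": -12, "yaw": -12}, {"x": 3.5, "y": 36, "z": -12, "yaw": -14}, {"x": 3.9, "y": 40, "z": -12, "yaw": -15.5}, {"x": 3.9, "y": 43, "z": -12, "yaw": -15.5}, {"x": 3.9, "y": 44, "z": -12, "yaw": -15.5}, {"x": 3.9, "y": 44, "z": -12, "yaw": -15.5}, {"x": 3.9, "y": 44, "z": -12, "yaw": -15.5}]}}

```text
clock: 7.98
eef_pos: [0.6214, 0.1589, 0.1561]
tool_rot: [-0.094, 0.996, -0.0, -0.0]
ft_force: [-0.5, -0.6, -3.1]
grip_width: 0.0237
grasp_force: 60.7
```

```bash
cat > f.py <<'E'
from h import *
import sys
o=bot.get_obs();m=bot.camera_model("wrist");im=bot.camera("wrist")
Rm=R.from_quat(o["tool_rot"]).as_matrix();phi=np.arctan2(Rm[1,1],Rm[0,1])-np.pi/2
C=np.array([.505,.151]);t=.187;Q=np.array([[np.cos(t),-np.sin(t)],[np.sin(t),np.cos(t)]])
p=o["eef_pos"][:2]-Q@[0,0]
print(o["clock"],o["eef_pos"],"yaw",phi,"force",o["ft_force"]@np.r_[Q[:,0],0],o["ft_force"]@np.r_[Q[:,1],0],o["ft_force"][2],"tcp in corner",Q.T@(p-C),"grip",o["grip_width"])
v=im.copy()
for P in FIX+LEAF(.468):
    for q in proj(m,pose((*C,t),P)):
        if abs(q).max()<2000:cv2.circle(v,tuple(map(int,q)),2,(0,0,255),-1)
cv2.imwrite(sys.argv[1],v);cv2.imwrite("pics/last.png",im)
E
python3 f.py pics/w5.png
```

```text
7.975 [0.62140248 0.15885259 0.15610287] yaw 0.18902600678528358 force -0.6263848973445841 -0.4601531384379088 -3.144247893508632 tcp in corner [ 0.11583305 -0.01392493] grip 0.023744213748848126
```

View pics/w5.png

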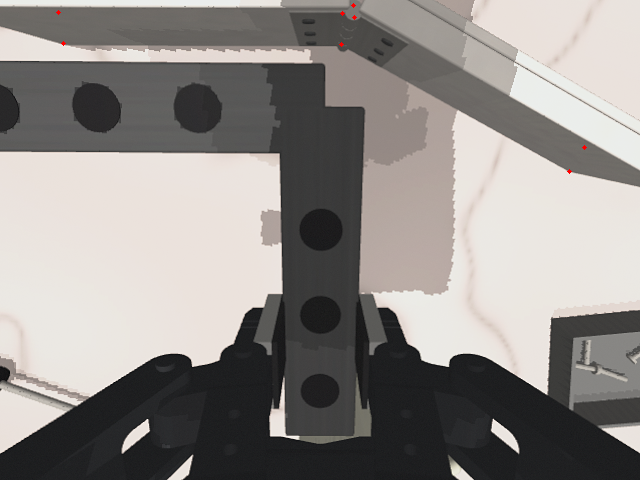

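The held square hangs parallel to the fixed front. The hinge is at (343,45) and the leaf's free end at (569,171); both match the model. I lower the square with 30 mm clearance.

Call:
{"api": "move_arm", "payload": {"motion": [{"x": 0, "y": 0, "z": 4, "yaw": 0}, {"x": 0, "y": 0, "z": 8, "yaw": 0}, {"x": 0, "y": 0, "z": 11, "yaw": 0}, {"x": 0, "y": 0, "z": 13, "yaw": 0}, {"x": 0, "y": 0, "z": 14.6, "yaw": 0}, {"x": 0, "y": 0, "z": 14.6, "yaw": 0}, {"x": 0, "y": 0, "z": 14.6, "yaw": 0}]}}

```text
clock: 8.9
eef_pos: [0.6223, 0.1601, 0.0113]
tool_rot: [-0.095, 0.995, 0.0, 0.001]
ft_force: [0.6, 0.7, -2.6]
grip_width: 0.0241
grasp_force: 60.7
```

```bash
python3 f.py pics/w6.png
```

```text
8.9 [0.62230508 0.16008785 0.01129704] yaw 0.19005450288863734 force 0.6990876677100988 0.5455771636627486 -2.638406999447901 tcp in corner [ 0.11694957 -0.01287901] grip 0.024147919098299893
```

View pics/w6.png

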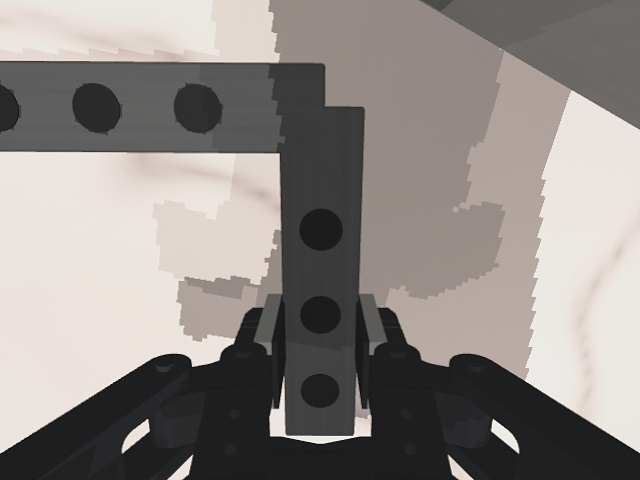

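Call:
{"api": "move_arm", "payload": {"motion": [{"x": 1, "y": -0.05, "z": 0.2, "yaw": 0}, {"x": 2, "y": -0.05, "z": 0.4, "yaw": 0}, {"x": 2.6, "y": -0.05, "z": 0.4, "yaw": 0}, {"x": 2.8, "y": -0.05, "z": 0.4, "yaw": 0}, {"x": 2.8, "y": -0.05, "z": 0.4, "yaw": 0}, {"x": 2.8, "y": -0.05, "z": 0.4, "yaw": 0}]}}

```text
clock: 9.7
eef_pos: [0.5936, 0.1544, 0.0068]
tool_rot: [-0.095, 0.995, -0.0, -0.0]
ft_force: [-3.2, -0.6, 3.8]
grip_width: 0.024
grasp_force: 61.6
```

Call:
{"api": "move_arm", "payload": {"motion": [{"x": 0.1, "y": 0, "z": 0, "yaw": 0}, {"x": 0.2, "y": 0, "z": 0, "yaw": 0}, {"x": 0.2, "y": 0, "z": 0, "yaw": 0}]}}

```text
clock: 10.07
eef_pos: [0.5935, 0.1544, 0.0068]
tool_rot: [-0.095, 0.995, 0.0, 0.001]
ft_force: [2.1, 0.2, 1.9]
grip_width: 0.0241
grasp_force: 61.2
```

```bash
python3 f.py pics/w7.png; python3 e.py 2>&1 | tail -3
```

```text
10.075 [0.59354984 0.15438477 0.00679541] yaw 0.1904943732620763 force 2.0909820803928953 -0.17299736577551622 1.8788266565665865 tcp in corner [ 0.08763536 -0.01313672] grip 0.024115006362912278
 [-0.7 -0. ]]
armA th 0.1836076744932269
tool yaw world 0.19045353977941248 square-tool -0.0024629718616923646 TCP in square [ 0.08637475 -0.01353844]
```

Call:
{"api": "move_arm", "payload": {"motion": [{"x": 0.1, "y": 0, "z": 0, "yaw": 0}, {"x": 0.3, "y": 0, "z": 0, "yaw": 0}, {"x": 0.3, "y": 0, "z": 0, "yaw": 0}]}}

```text
clock: 10.5
eef_pos: [0.5925, 0.1543, 0.0072]
tool_rot: [-0.095, 0.995, 0.0, 0.003]
ft_force: [8.2, 2.3, -1.4]
grip_width: 0.0238
grasp_force: 60.9
```

```bash
python3 f.py pics/w8.png
python3 - <<'E'
from h import *
m=bot.camera_model("wrist");im=bot.camera("wrist");s=bot.camera("scene");t=bot.camera("top")
out=np.zeros((600,800,3),np.uint8)
out[:300,:400]=cv2.resize(im[0:240,0:320],(400,300));
out[:300,400:]=cv2.resize(im[0:240,240:560],(400,300))
out[300:,:400]=cv2.resize(s[190:310,330:490],(400,300),interpolation=cv2.INTER_CUBIC)
out[300:,400:]=cv2.resize(t[190:280,170:290],(400,300),interpolation=cv2.INTER_CUBIC)
cv2.imwrite("pics/m.png",out)
E
```

```text
10.5 [0.59251599 0.15429176 0.00721979] yaw 0.19080448012676543 force 8.44978952696125 0.7168402876776403 -1.3621761395802297 tcp in corner [ 0.08660225 -0.01303591] grip 0.023756939366411194
```

Contact is made at 8 N, at the expected x. I relieve the push a little, release, and lift clear.

Call:
{"api": "move_arm", "payload": {"motion": [{"x": -0.3, "y": 0, "z": 0, "yaw": 0}, {"x": -0.3, "y": 0, "z": 0, "yaw": 0}]}}

```text
clock: 10.95
eef_pos: [0.5925, 0.1543, 0.0068]
tool_rot: [-0.095, 0.995, 0.0, 0.0]
ft_force: [2.0, 1.2, 3.6]
grip_width: 0.0244
grasp_force: 61.5
```

Call:
{"api": "move_arm", "payload": {"motion": [{"x": 0, "y": 0, "z": 0, "yaw": 0}, {"x": 0, "y": 0, "z": 0, "yaw": 0}, {"x": 0, "y": 0, "z": 0, "yaw": 0}, {"x": 0, "y": 0, "z": 0, "yaw": 0}, {"x": 0, "y": 0, "z": 0, "yaw": 0}, {"x": 0, "y": 0, "z": -3, "yaw": 0}, {"x": 0, "y": 0, "z": -7, "yaw": 0}, {"x": 0, "y": 0, "z": -11, "yaw": 0}, {"x": 0, "y": 0, "z": -14, "yaw": 0}, {"x": 0, "y": 0, "z": -14, "yaw": 0}, {"x": 0, "y": 0, "z": -14, "yaw": 0}], "gripper": 0.2}}

```text
clock: 12.32
eef_pos: [0.5915, 0.1539, 0.1454]
tool_rot: [-0.095, 0.995, -0.0, -0.001]
ft_force: [-0.0, 0.5, -0.3]
grip_width: 0.051
grasp_force: 0.0
```

```bash
python3 f.py pics/w9.png
cat > g.py <<'E'
from h import *
# square pose from wrist view: dark mask fit, then compare with corner
m=bot.camera_model("wrist");im=bot.camera("wrist");cv2.imwrite("pics/g.png",im)
for d in bot.cut_out("wrist","square")[:2]:
    k=d["mask"].astype(float);print(d["score"],d["centre"],k.sum(),np.argwhere(k>0).min(0),np.argwhere(k>0).max(0))
    q,c=fit([(m,k)],fsq,[.505,.151,.187],[.004,.004,.03])
    t=.187;Q=np.array([[np.cos(t),-np.sin(t)],[np.sin(t),np.cos(t)]]);print(q,c,"in corner mm",1e3*Q.T@(q[:2]-[.505,.151]),"deg",np.degrees(q[2]-t))
E
python3 g.py
```

```text
12.325 [0.59148982 0.15389254 0.14535105] yaw 0.19052590979551765 force 0.08991312876825158 0.4929175699986541 -0.29876993689327747 tcp in corner [ 0.08551975 -0.01323739] grip 0.05100523570913349
0.55 [131.8, 298.7] 15256.0 [ 93 128] [294 342]
[0.50578345 0.15111424 0.18505503] 0.04004402213987135 in corner mm [ 0.79102677 -0.0334082 ] deg -0.11143832323782592
```

Call:
{"api": "move_arm", "payload": {"motion": [{"x": 2, "y": 4, "z": 0, "yaw": 0}, {"x": 4, "y": 8, "z": 0, "yaw": 0}, {"x": 6, "y": 11.5, "z": 0, "yaw": 0}, {"x": 7.9, "y": 14.4, "z": 0, "yaw": 0}, {"x": 7.9, "y": 14.4, "z": 0, "yaw": 0}, {"x": 7.9, "y": 14.4, "z": 0, "yaw": 0}, {"x": 7.9, "y": 14.4, "z": 3, "yaw": 0}, {"x": 7.9, "y": 14.4, "z": 6, "yaw": 0}, {"x": 7.9, "y": 14.4, "z": 9, "yaw": 0}, {"x": 7.9, "y": 14.4, "z": 10, "yaw": 0}, {"x": 7.9, "y": 14.4, "z": 10, "yaw": 0}], "gripper": -1}}

```text
clock: 13.85
eef_pos: [0.4874, 0.2796, 0.0457]
tool_rot: [-0.094, 0.996, -0.0, -0.001]
ft_force: [-0.2, -0.8, -0.4]
grip_width: 0.0
grasp_force: 0.0
```

```bash
python3 f.py pics/w10.png
python3 - <<'E'
import numpy as np
# arc in corner frame relative to now; tool x=-cx, tool y=cy (cm)
p0=np.array([.0066,.131])
for f in np.r_[.468,np.arange(.55,1.58,.1),1.5]:
    u=np.array([np.sin(f),np.cos(f)]);n=np.array([np.cos(f),-np.sin(f)])
    P=u*.12-n*.033;d=100*(P-p0);print(round(f,2),"x",round(-d[0],1),"y",round(d[1],1))
E
```

```text
13.85 [0.48739285 0.27963016 0.04573299] yaw 0.18921708076318766 force -0.36926481052115623 -0.7808947343437941 -0.4264064053056812 tcp in corner [0.0066137  0.12966106] grip 1.203819616483819e-05
0.47 x -1.8 y -0.9
0.55 x -2.8 y -1.1
0.65 x -4.0 y -1.5
0.75 x -5.1 y -2.1
0.85 x -6.2 y -2.7
0.95 x -7.2 y -3.4
1.05 x -8.1 y -4.3
1.15 x -8.9 y -5.2
1.25 x -9.7 y -6.2
1.35 x -10.3 y -7.3
1.45 x -10.9 y -8.4
1.55 x -11.3 y -9.6
1.5 x -11.1 y -9.0
```

Call:
{"api": "move_arm", "payload": {"motion": [{"x": -1.8, "y": -0.8, "z": 0, "yaw": 0}, {"x": -2.8, "y": -1.0, "z": 0, "yaw": 0}, {"x": -4.0, "y": -1.4, "z": 0, "yaw": 0}, {"x": -5.1, "y": -2.0, "z": 0, "yaw": 0}, {"x": -6.2, "y": -2.6, "z": 0, "yaw": 0}, {"x": -7.2, "y": -3.3, "z": 0, "yaw": 0}, {"x": -8.1, "y": -4.2, "z": 0, "yaw": 0}, {"x": -8.9, "y": -5.1, "z": 0, "yaw": 0}, {"x": -9.7, "y": -6.1, "z": 0, "yaw": 0}, {"x": -10.3, "y": -7.2, "z": 0, "yaw": 0}, {"x": -10.9, "y": -8.3, "z": 0, "yaw": 0}, {"x": -10.9, "y": -8.3, "z": 0, "yaw": 0}, {"x": -10.9, "y": -8.3, "z": 0, "yaw": 0}]}}

```text
clock: 15.52
eef_pos: [0.6104, 0.2189, 0.0461]
tool_rot: [-0.095, 0.995, -0.001, 0.0]
ft_force: [0.1, 0.2, -0.2]
grip_width: -0.0001
grasp_force: 0.0
```

```bash
python3 f.py pics/w11.png
cat > k.py <<'E'
from h import *
# leaf angle: fit the leaf box to cut-outs in scene and top
obs=[]
for c in("scene","top"):
    im=bot.camera(c);cv2.imwrite(f"pics/k_{c}.png",im);m=bot.camera_model(c)
    for n in("leaf",):
        D=bot.cut_out(c,n)
        if D:
            print(c,n,D[0]["score"],D[0]["centre"],D[0]["mask"].sum());ob=[(m,D[0]["mask"].astype(float))]
            best=min(((fit(ob,lambda q:(LEAF(q[0]),(.505,.151,.187)),[f0],[.05])) for f0 in(1.3,1.5)),key=lambda r:r[1]);print("fold",best)
E
python3 k.py
```

```text
15.525 [0.61040979 0.21889993 0.04614646] yaw 0.18991691355129947 force 0.10824492935015068 0.14689655097322468 -0.22183032047307782 tcp in corner [0.11619554 0.04711924] grip -0.00013328170855460696
scene leaf 0.87 [259.5, 421.7] 1567
fold (array([1.64375]), np.float64(0.11609196167007085))
top leaf 0.81 [225.1, 229.4] 614
fold (array([1.653125]), np.float64(0.21012671215308065))
```

Call:
{"api": "move_arm", "payload": {"motion": [{"x": -0.1, "y": -0.3, "z": 0, "yaw": 0}, {"x": -0.2, "y": -0.6, "z": 0, "yaw": 0}, {"x": -0.3, "y": -0.9, "z": 0, "yaw": 0}]}}

```text
clock: 16.15
eef_pos: [0.6139, 0.2136, 0.0468]
tool_rot: [-0.096, 0.995, 0.002, -0.0]
ft_force: [-2.1, 6.6, 3.3]
grip_width: -0.0005
grasp_force: 0.0
```

```bash
python3 f.py pics/w12.png
```

```text
16.15 [0.61392254 0.21362055 0.04682752] yaw 0.19234451634134553 force -0.8834488251395034 6.869054564551022 3.34695223314355 tcp in corner [0.11866554 0.04127884] grip -0.0005241073156636279
```

Call:
{"api": "move_arm", "payload": {"motion": [{"x": 0, "y": -0.1, "z": 0, "yaw": 0}, {"x": 0, "y": -0.2, "z": 0, "yaw": 0}, {"x": 0, "y": -0.2, "z": 0, "yaw": 0}]}}

```text
clock: 16.58
eef_pos: [0.6149, 0.2118, 0.0469]
tool_rot: [-0.096, 0.995, 0.002, 0.0]
ft_force: [-1.8, 6.7, 2.6]
grip_width: 0.0001
grasp_force: 0.0
```

```bash
python3 f.py pics/w13.png; python3 k.py
```

```text
16.575 [0.61490694 0.21178309 0.0469462 ] yaw 0.19237519563165084 force -0.5473037085296402 6.948674859833898 2.5723852058374366 tcp in corner [0.11929118 0.03929039] grip 9.328555161589548e-05
scene leaf 0.7 [260.0, 419.9] 1582
fold (array([1.70078125]), np.float64(0.08948791033711068))
top leaf 0.77 [225.1, 230.5] 632
fold (array([1.7125]), np.float64(0.20434821867506747))
```

Run:
```python
from h import *
im=bot.camera("wrist");s=cv2.imread("pics/k_scene.png");t=cv2.imread("pics/k_top.png")
mt=bot.camera_model("top")
out=np.zeros((600,800,3),np.uint8)
out[:300,:400]=cv2.resize(im,(400,300))
out[:300,400:]=cv2.resize(im[0:180,100:340],(400,300),interpolation=cv2.INTER_CUBIC)
out[300:,:400]=cv2.resize(s[205:295,350:470],(400,300),interpolation=cv2.INTER_CUBIC)
out[300:,400:]=cv2.resize(t[190:265,205:305],(400,300),interpolation=cv2.INTER_CUBIC)
cv2.imwrite("pics/m2.png",out)
```

```text
(no output)
```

View pics/m2.png

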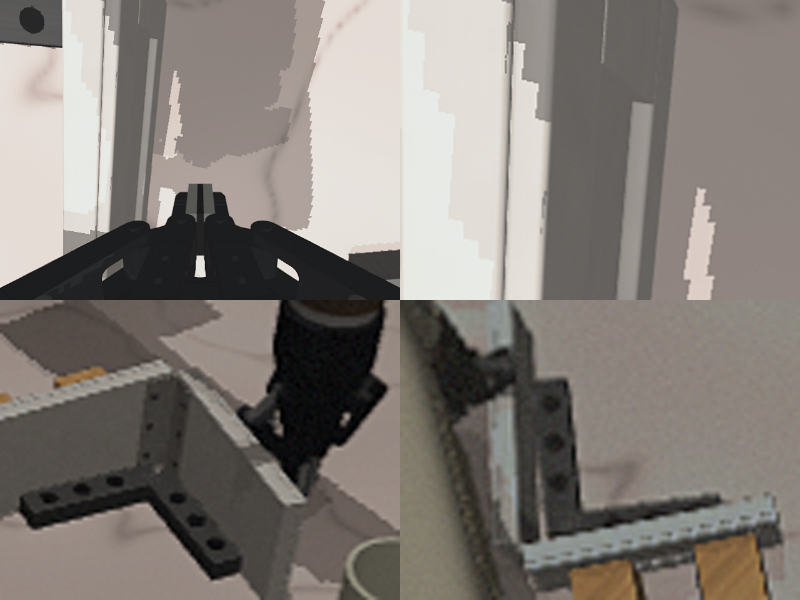

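The montage shows the square lying against the fixed front with the leaf close to arm B but not yet flush; a small wedge remains at the far end. The leaf's top inner edge runs down wrist column 102. I measure it along that edge.

```bash
cat > l.py <<'E'
from h import *
import sys
m=bot.camera_model("wrist");im=bot.camera("wrist");g=cv2.GaussianBlur(cv2.cvtColor(im,cv2.COLOR_BGR2GRAY).astype(float),(0,0),1)
t=.187;Q=np.array([[np.cos(t),-np.sin(t)],[np.sin(t),np.cos(t)]])
c0=float(sys.argv[1]) if len(sys.argv)>1 else 102
pts=[]
for r in range(90,350,4):
    lo,hi=int(c0-25),int(c0+25);d=np.abs(g[r,lo+1:hi+1]-g[r,lo-1:hi-1]);i=d.argmax();pts.append((lo+i,r,d[i]))
P=np.array(pts);print(P[::10].round(0).tolist())
W=np.array([Q.T@(ray(m,p[:2],.1)-[.505,.151]) for p in P])
vx,vy,x0,y0=cv2.fitLine(W.astype(np.float32),cv2.DIST_HUBER,0,.0005,.001).ravel()
s=vy/vx;print("leaf line y at x=0 mm",1e3*(y0-s*x0),"fold deg",90-np.degrees(np.arctan(s)),"x range",W[:,0].min(),W[:,0].max(),"med res",np.median(abs((W-[x0,y0])@[-vy,vx])))
E
python3 l.py
```

```text
[[101.0, 90.0, 9.0], [101.0, 130.0, 9.0], [102.0, 170.0, 9.0], [102.0, 210.0, 9.0], [102.0, 250.0, 9.0], [102.0, 290.0, 9.0], [102.0, 330.0, 10.0]]
leaf line y at x=0 mm 1.5273914 fold deg 97.71123 x range 0.04344077794714053 0.10043159228827286 med res 4.185895375050802e-05
```

The wrist geometry puts the leaf at about 98°: wide finger links touched its top edge earlier than I had assumed, and the square was nudged. I push the leaf back out from inside using the fingertips only, high up, and then re-seat the square.

Call:
{"api": "move_arm", "payload": {"motion": [{"x": 0, "y": 1, "z": 0, "yaw": 0}, {"x": 0, "y": 2, "z": -3, "yaw": 0}, {"x": 0, "y": 2, "z": -7, "yaw": 0}, {"x": 0, "y": 1, "z": -11, "yaw": 0}, {"x": 0.5, "y": -3, "z": -11, "yaw": 0}, {"x": 0.9, "y": -7, "z": -11, "yaw": 0}, {"x": 0.9, "y": -10.4, "z": -11, "yaw": 0}, {"x": 0.9, "y": -10.4, "z": -11, "yaw": 0}, {"x": 0.9, "y": -10.4, "z": -7, "yaw": 0}, {"x": 0.9, "y": -10.4, "z": -2.8, "yaw": 0}, {"x": 0.9, "y": -10.4, "z": -2.8, "yaw": 0}, {"x": 0.9, "y": -8, "z": -2.8, "yaw": 0}, {"x": 0.9, "y": -6, "z": -2.8, "yaw": 0}, {"x": 0.9, "y": -4.5, "z": -2.8, "yaw": 0}, {"x": 0.9, "y": -3, "z": -2.8, "yaw": 0}, {"x": 0.9, "y": -1.9, "z": -2.8, "yaw": 0}, {"x": 0.9, "y": -1.9, "z": -2.8, "yaw": 0}, {"x": 0.9, "y": -1.9, "z": -2.8, "yaw": 0}]}}

```text
clock: 19.18
eef_pos: [0.6094, 0.1897, 0.0739]
tool_rot: [-0.095, 0.995, 0.001, -0.0]
ft_force: [0.3, 0.1, 0.2]
grip_width: -0.0001
grasp_force: 0.0
```

```bash
python3 f.py pics/w14.png
```

```text
19.175 [0.60944568 0.18965359 0.07392562] yaw 0.19096459358296514 force 0.3337062359501057 0.0525101857284173 0.20203898636731688 tcp in corner [0.10981098 0.01856201] grip -5.011319489158709e-05
```

Call:
{"api": "move_arm", "payload": {"motion": [{"x": 0, "y": -2, "z": 0, "yaw": 0}, {"x": 0, "y": -3.2, "z": -4, "yaw": 0}, {"x": 1, "y": -3.2, "z": -7, "yaw": 0}, {"x": 2.4, "y": -3.2, "z": -7, "yaw": 0}, {"x": 2.4, "y": -3.2, "z": -7, "yaw": 0}, {"x": 2.4, "y": -3.2, "z": -7, "yaw": 0}], "gripper": 0.4}}

```text
clock: 19.98
eef_pos: [0.5925, 0.1522, 0.1439]
tool_rot: [-0.095, 0.996, -0.0, -0.0]
ft_force: [0.7, 0.6, -0.4]
grip_width: 0.0595
grasp_force: 0.0
```

```bash
python3 f.py pics/w15.png; python3 g.py
python3 - <<'E'
from h import *
m=bot.camera_model("wrist");bot.camera("wrist")
for d in bot.cut_out("wrist","leaf")[:1]:
    k=d["mask"].astype(float);print(d["score"],k.sum());print([fit([(m,k)],lambda q:(LEAF(q[0]),(.505,.151,.187)),[f],[.08]) for f in(1.1,1.4)])
E
```

```text
19.975 [0.59248628 0.15223635 0.14386572] yaw 0.18953494570526885 force 0.8165483669559508 0.47057870622546605 -0.4331351156858643 tcp in corner [ 0.08619093 -0.01504995] grip 0.05954068738611712
0.79 [135.8, 278.1] 14987.0 [ 91 115] [303 327]
[0.51668487 0.14402322 0.11002161] 0.037917419172067035 in corner mm [10.18409021 -9.0275085 ] deg -4.410537142551656
0.66 13697.0
[(array([1.2525]), np.float64(0.3025180623165181)), (array([1.2525]), np.float64(0.3025180623165181))]
```

Call:
{"api": "move_arm", "payload": {"motion": [{"x": -1.5, "y": -1, "z": 0, "yaw": 0}, {"x": -3.3, "y": -1, "z": 0, "yaw": 0}, {"x": -3.3, "y": -1, "z": 0, "yaw": 0}, {"x": -3.3, "y": -1, "z": 0, "yaw": 0}, {"x": -3.3, "y": -1, "z": 3.5, "yaw": 0}, {"x": -3.3, "y": -0.5, "z": 6.9, "yaw": 0}, {"x": -3.3, "y": 0.5, "z": 6.9, "yaw": 0}, {"x": -3.3, "y": 2.2, "z": 6.9, "yaw": 0}, {"x": -3.3, "y": 3.7, "z": 6.9, "yaw": 0}, {"x": -3, "y": 4.8, "z": 6.9, "yaw": 0}, {"x": -2.6, "y": 6, "z": 6.9, "yaw": 0}, {"x": -2, "y": 7, "z": 6.9, "yaw": 0}, {"x": -1.4, "y": 8, "z": 6.9, "yaw": 0}, {"x": -0.8, "y": 8.9, "z": 6.9, "yaw": 0}, {"x": -0.3, "y": 9.7, "z": 6.9, "yaw": 0}, {"x": -0.3, "y": 9.7, "z": 6.9, "yaw": 0}, {"x": -3, "y": 8, "z": 6.9, "yaw": 0}, {"x": -3, "y": 6, "z": 3, "yaw": 0}], "gripper": -1}}

```text
clock: 22.48
eef_pos: [0.6086, 0.2178, 0.1098]
tool_rot: [-0.096, 0.995, -0.0, -0.004]
ft_force: [1.0, -0.4, 0.7]
grip_width: 0.0003
grasp_force: 0.0
```

```bash
python3 f.py pics/w16.png
```

```text
22.475 [0.60863032 0.21782868 0.10977845] yaw 0.19175006445828147 force 0.9185588849876346 -0.5522112871833615 0.6831787619386296 tcp in corner [0.11424792 0.04639749] grip 0.00027435928832478116
```

Call:
{"api": "move_arm", "payload": {"motion": [{"x": 0, "y": -2, "z": -3, "yaw": 0}, {"x": 2, "y": -5, "z": -3, "yaw": 0}, {"x": 3, "y": -6, "z": -3, "yaw": 0}, {"x": 3, "y": -6, "z": -3, "yaw": 0}, {"x": 3, "y": -6, "z": -3, "yaw": 0}], "gripper": 0.4}}

```text
clock: 23.15
eef_pos: [0.5924, 0.1541, 0.144]
tool_rot: [-0.096, 0.995, 0.0, -0.0]
ft_force: [0.1, -0.3, -0.5]
grip_width: 0.0601
grasp_force: 0.0
```

```bash
python3 f.py pics/w17.png; python3 g.py
python3 - <<'E'
from h import *
m=bot.camera_model("wrist");bot.camera("wrist")
for d in bot.cut_out("wrist","leaf")[:1]:
    k=d["mask"].astype(float);print(d["score"],k.sum());print(fit([(m,k)],lambda q:(LEAF(q[0]),(.505,.151,.187)),[.8],[.08]))
E
```

```text
23.15 [0.59235905 0.15411243 0.14399436] yaw 0.19135454992400414 force -0.004381452512545146 -0.35090188486426216 -0.45916722316046504 tcp in corner [ 0.0864147  -0.01318293] grip 0.060076069528160074
0.91 [137.0, 276.1] 14903.0 [ 90 112] [302 323]
[0.51668256 0.14408837 0.10984768] 0.040174108582959445 in corner mm [10.19393768 -8.96306472] deg -4.42050215959907
0.64 21020.0
(array([0.69]), np.float64(0.03667614170528566))
```

Call:
{"api": "move_arm", "payload": {"motion": [{"x": -0.85, "y": -1.55, "z": 3, "yaw": 4.6}, {"x": -0.85, "y": -1.55, "z": 7, "yaw": 4.6}, {"x": -0.85, "y": -1.55, "z": 10.5, "yaw": 4.6}, {"x": -0.85, "y": -1.55, "z": 12.5, "yaw": 4.6}, {"x": -0.85, "y": -1.55, "z": 13.65, "yaw": 4.6}, {"x": -0.85, "y": -1.55, "z": 13.65, "yaw": 4.6}, {"x": -0.85, "y": -1.55, "z": 13.65, "yaw": 4.6}]}}

```text
clock: 24.28
eef_pos: [0.6045, 0.1398, 0.0089]
tool_rot: [-0.055, 0.998, 0.0, 0.001]
ft_force: [0.2, 0.5, 0.0]
grip_width: 0.0598
grasp_force: 0.0
```

Call:
{"api": "move_arm", "payload": {"motion": [{"x": 0, "y": 0, "z": 0, "yaw": 0}, {"x": 0, "y": 0, "z": 0, "yaw": 0}, {"x": 0, "y": 0, "z": 0, "yaw": 0}, {"x": 0, "y": 0, "z": 0, "yaw": 0}, {"x": 0, "y": 0, "z": 0, "yaw": 0}, {"x": 0, "y": 0, "z": -0.2, "yaw": 0}, {"x": 0, "y": 0, "z": -0.3, "yaw": 0}, {"x": 0, "y": 0, "z": -0.3, "yaw": 0}], "gripper": -1}}

```text
clock: 25.28
eef_pos: [0.6039, 0.1399, 0.0105]
tool_rot: [-0.055, 0.998, 0.0, 0.0]
ft_force: [2.0, 2.7, -3.3]
grip_width: 0.0239
grasp_force: 59.9
```

```bash
python3 f.py pics/w18.png
cat > n.py <<'E'
from h import *
# pose of the held square in corner frame from arm A's edges (wrist, subpixel), top face at tool z of grasp
o=bot.get_obs();m=bot.camera_model("wrist");im=bot.camera("wrist");g=cv2.GaussianBlur(cv2.cvtColor(im,cv2.COLOR_BGR2GRAY).astype(float),(0,0),1)
z=o["eef_pos"][2]-.0073+.018
ref=cv2.cvtColor(cv2.imread("pics/w4.png"),cv2.COLOR_BGR2GRAY).astype(float);ref=cv2.GaussianBlur(ref,(0,0),1)
def edges(g):
    a=[]
    for u in range(20,260,6):
        d=g[121:180,u]-g[119:178,u];a.append((u,120+d.argmax()))
    a=np.array(a);return np.polyfit(a[:,0],a[:,1],1),a
def side(g):
    r=np.arange(170,280,5);return np.median([230+np.argmax(g[i,229:329]-g[i,231:331]) for i in r])
for G in(ref,g):
    p,a=edges(G);print("A inner edge: slope",p[0],"row@150",np.median(a[:,1]),"B inner col",side(G))
E
python3 n.py
```

```text
25.275 [0.6038989  0.13988812 0.01048601] yaw 0.11059677873867768 force 2.430750604795698 2.281793119781395 -3.335196829781819 tcp in corner [ 0.0951089  -0.02930466] grip 0.023867259272787756
A inner edge: slope 0.007942464040025464 row@150 152.0 B inner col 280.0
A inner edge: slope -0.0006097560975606047 row@150 152.0 B inner col 280.0
```

Call:
{"api": "move_arm", "payload": {"motion": [{"x": -0.2, "y": 0.4, "z": 0, "yaw": -1}, {"x": -0.2, "y": 0.8, "z": 0, "yaw": -2}, {"x": -0.2, "y": 1.2, "z": 0, "yaw": -3}, {"x": -0.2, "y": 1.6, "z": 0, "yaw": -4.35}, {"x": -0.2, "y": 1.6, "z": 0, "yaw": -4.35}, {"x": -0.2, "y": 1.6, "z": 0, "yaw": -4.35}, {"x": -0.2, "y": 1.6, "z": 0, "yaw": -4.35}]}}

```text
clock: 26.25
eef_pos: [0.6038, 0.1554, 0.0108]
tool_rot: [-0.093, 0.996, -0.0, -0.0]
ft_force: [0.9, 0.6, -2.4]
grip_width: 0.0245
grasp_force: 59.9
```

```bash
python3 f.py pics/w19.png
```

```text
26.25 [0.60377222 0.15541343 0.01081712] yaw 0.18589884489846153 force 1.0080443819465892 0.4322772347757729 -2.4049558523686363 tcp in corner [ 0.09787077 -0.01402645] grip 0.024491190161949346
```

Call:
{"api": "move_arm", "payload": {"motion": [{"x": 0.5, "y": 0.05, "z": 0.2, "yaw": 0}, {"x": 0.9, "y": 0.05, "z": 0.38, "yaw": 0}, {"x": 1.1, "y": 0.05, "z": 0.38, "yaw": 0}, {"x": 1.3, "y": 0.05, "z": 0.38, "yaw": 0}, {"x": 1.5, "y": 0.05, "z": 0.38, "yaw": 0}, {"x": 1.5, "y": 0.05, "z": 0.38, "yaw": 0}]}}

```text
clock: 27.05
eef_pos: [0.593, 0.1542, 0.0091]
tool_rot: [-0.093, 0.996, 0.001, 0.004]
ft_force: [8.5, 2.0, 3.2]
grip_width: 0.024
grasp_force: 60.6
```

```bash
python3 f.py pics/w20.png
```

```text
27.05 [0.59299561 0.15416421 0.00910962] yaw 0.1861400422128361 force 8.698541313297616 0.3508442534065612 3.2076107711742172 tcp in corner [ 0.08704979 -0.01325039] grip 0.024033583366522556
```

Call:
{"api": "move_arm", "payload": {"motion": [{"x": -0.3, "y": 0, "z": 0, "yaw": 0}, {"x": -0.3, "y": 0, "z": 0, "yaw": 0}]}}

```text
clock: 27.35
eef_pos: [0.593, 0.1542, 0.0091]
tool_rot: [-0.093, 0.996, 0.0, 0.001]
ft_force: [0.2, -0.3, 9.5]
grip_width: 0.0242
grasp_force: 61.3
```

Call:
{"api": "move_arm", "payload": {"motion": [{"x": 0, "y": 0, "z": 0, "yaw": 0}, {"x": 0, "y": 0, "z": 0, "yaw": 0}, {"x": 0, "y": 0, "z": 0, "yaw": 0}, {"x": 0, "y": 0, "z": 0, "yaw": 0}, {"x": 0, "y": 0, "z": 0, "yaw": 0}, {"x": 0, "y": 0, "z": -3, "yaw": 0}, {"x": 0, "y": 0, "z": -7, "yaw": 0}, {"x": 0, "y": 0, "z": -11, "yaw": 0}, {"x": 0, "y": 0, "z": -13.7, "yaw": 0}, {"x": 0, "y": 0, "z": -13.7, "yaw": 0}, {"x": 0, "y": 0, "z": -13.7, "yaw": 0}], "gripper": 0.2}}

```text
clock: 28.72
eef_pos: [0.5912, 0.1536, 0.1429]
tool_rot: [-0.093, 0.996, -0.0, -0.001]
ft_force: [0.5, -0.1, -0.3]
grip_width: 0.0515
grasp_force: 0.0
```

```bash
python3 f.py pics/w21.png; python3 g.py
python3 - <<'E'
from h import *
# joint fit of corner yaw/pos + fold from leaf mask in wrist
m=bot.camera_model("wrist")
for d in bot.cut_out("wrist","leaf")[:1]:
    k=d["mask"].astype(float);print(d["score"],fit([(m,k)],lambda q:(LEAF(q[0]),(.505+q[1],.151+q[2],.187)),[.69,0,0],[.05,.002,.002]))
# bottom line of the fixed face left of arm A end, and arm A outer edge, rows
im=cv2.imread("pics/g.png");g=cv2.cvtColor(im,cv2.COLOR_BGR2GRAY)
for u in(40,80,110,140,180,220,260,300):print(u,g[40:150:4,u].tolist())
E
```

```text
28.725 [0.59121857 0.15364136 0.14290833] yaw 0.18611175534578628 force 0.4333425272123044 -0.196603967786465 -0.2819136002414335 tcp in corner [ 0.08520653 -0.01343376] grip 0.05146710759357879
0.87 [133.9, 296.8] 14984.0 [ 95 126] [294 340]
[0.50591389 0.151025   0.18409797] 0.05342677755204106 in corner mm [ 0.90261056 -0.1453372 ] deg -0.16627389165010018
0.6 (array([6.87610190e-01, 6.02052581e-04, 4.65808902e-04]), np.float64(0.0315853009223509))
40 [224, 225, 188, 226, 224, 225, 225, 225, 224, 224, 226, 83, 97, 94, 218, 216, 216, 217, 217, 216, 216, 216, 216, 215, 216, 215, 216, 216]
80 [225, 225, 191, 226, 225, 225, 225, 225, 225, 225, 226, 100, 95, 96, 128, 208, 215, 216, 216, 216, 217, 217, 217, 217, 217, 217, 216, 217]
110 [225, 225, 205, 226, 225, 225, 225, 225, 225, 225, 226, 104, 98, 95, 129, 220, 217, 214, 208, 198, 195, 203, 211, 216, 217, 218, 219, 219]
140 [225, 225, 207, 226, 225, 226, 226, 225, 226, 225, 226, 106, 96, 96, 56, 80, 86, 86, 87, 87, 88, 87, 85, 86, 84, 194, 219, 219]
180 [226, 225, 205, 226, 226, 226, 226, 225, 226, 226, 227, 104, 97, 96, 55, 87, 85, 85, 88, 88, 88, 89, 85, 89, 88, 206, 220, 219]
220 [225, 226, 207, 226, 225, 226, 225, 226, 226, 226, 226, 101, 98, 96, 58, 88, 88, 88, 67, 45, 43, 76, 84, 90, 87, 194, 213, 215]
260 [217, 217, 179, 217, 219, 218, 218, 219, 219, 219, 219, 92, 91, 96, 57, 89, 90, 45, 44, 46, 47, 46, 43, 80, 80, 204, 198, 196]
300 [143, 142, 119, 143, 144, 142, 143, 142, 143, 143, 144, 96, 61, 63, 65, 80, 80, 81, 80, 81, 79, 79, 79, 78, 79, 69, 66, 65]
```

Call:
{"api": "move_arm", "payload": {"motion": [{"x": 2, "y": 4, "z": 0, "yaw": 0}, {"x": 3.5, "y": 8, "z": 0, "yaw": 0}, {"x": 5, "y": 12, "z": 0, "yaw": 0}, {"x": 5, "y": 13.9, "z": 0, "yaw": 0}, {"x": 5, "y": 13.9, "z": 3, "yaw": 0}, {"x": 5, "y": 13.9, "z": 6.8, "yaw": 0}, {"x": 5, "y": 13.9, "z": 6.8, "yaw": 0}], "gripper": -1}}

```text
clock: 29.8
eef_pos: [0.5147, 0.2794, 0.0723]
tool_rot: [-0.093, 0.996, -0.002, -0.004]
ft_force: [-0.7, 0.3, 0.1]
grip_width: -0.0003
grasp_force: 0.0
```

```bash
python3 f.py pics/w22.png
python3 - <<'E'
import numpy as np
p0=np.array([.0352,.1256])
for f in list(np.arange(.69,1.5,.1))+[1.5,1.54,1.571]:
    u=np.array([np.sin(f),np.cos(f)]);n=np.array([np.cos(f),-np.sin(f)])
    P=u*.12-n*(.018+.011*np.cos(f)+.0128*np.sin(f));d=100*(P-p0);print(round(f,2),"x",round(-d[0],1),"y",round(d[1],1))
E
```

```text
29.8 [0.51467435 0.27940766 0.07234621] yaw 0.18561632707192555 force -0.6559651913874178 0.39888690595539567 0.09109079945601858 tcp in corner [0.03337822 0.12437047] grip -0.0002747287655720333
0.69 x -1.4 y -1.1
0.79 x -2.6 y -1.6
0.89 x -3.6 y -2.3
0.99 x -4.6 y -3.1
1.09 x -5.5 y -4.0
1.19 x -6.4 y -4.9
1.29 x -7.1 y -6.0
1.39 x -7.7 y -7.2
1.49 x -8.2 y -8.4
1.5 x -8.2 y -8.6
1.54 x -8.4 y -9.1
1.57 x -8.5 y -9.5
```

Call:
{"api": "move_arm", "payload": {"motion": [{"x": -1.4, "y": -1.1, "z": 0, "yaw": 0}, {"x": -2.6, "y": -1.6, "z": 0, "yaw": 0}, {"x": -3.6, "y": -2.3, "z": 0, "yaw": 0}, {"x": -4.6, "y": -3.1, "z": 0, "yaw": 0}, {"x": -5.5, "y": -4.0, "z": 0, "yaw": 0}, {"x": -6.4, "y": -4.9, "z": 0, "yaw": 0}, {"x": -6.8, "y": -5.4, "z": 0, "yaw": 0}, {"x": -7.1, "y": -6.0, "z": 0, "yaw": 0}, {"x": -7.4, "y": -6.6, "z": 0, "yaw": 0}, {"x": -7.7, "y": -7.2, "z": 0, "yaw": 0}, {"x": -7.7, "y": -7.2, "z": 0, "yaw": 0}, {"x": -7.7, "y": -7.2, "z": 0, "yaw": 0}]}}

```text
clock: 31.35
eef_pos: [0.6069, 0.2244, 0.0764]
tool_rot: [-0.093, 0.996, -0.0, 0.001]
ft_force: [0.1, -0.2, -1.3]
grip_width: -0.0003
grasp_force: 0.0
```

```bash
cat > p.py <<'E'
from h import *
m=bot.camera_model("wrist");im=bot.camera("wrist");cv2.imwrite("pics/p.png",im)
for d in bot.cut_out("wrist","leaf")[:1]:
    k=d["mask"].astype(float)
    # compare only where the gripper does not hide: rows<280
    def cost(f):
        s=sil(m,LEAF(f),(.5056,.1515,.187));s[280:]=0;kk=k.copy();kk[280:]=0;return 1-np.minimum(s,kk).sum()/np.maximum(s,kk).sum()
    F=np.arange(1.2,1.75,.01);C=[cost(f) for f in F];i=int(np.argmin(C));print("leaf mask fold",F[i],C[i],d["score"])
    r=np.arange(20,280,20);print([(int(x),int(np.flatnonzero(k[x]).min()),int(np.flatnonzero(k[x]).max())) for x in r if k[x].any()])
# model: inner top edge columns for f
for f in(1.35,1.45,1.571):
    print(f,proj(m,pose((.5056,.1515,.187),[(np.sin(f)*r,np.cos(f)*r,.1) for r in(.05,.08,.11)])).round(0).tolist())
g=cv2.GaussianBlur(cv2.cvtColor(im,cv2.COLOR_BGR2GRAY).astype(float),(0,0),1)
for r in(60,120,180,240):
    d=np.abs(g[r,2:400]-g[r,:398]);i=[j+1 for j in range(1,397) if d[j]>5 and d[j]>=d[j-1] and d[j]>d[j+1]];print(r,i)
E
python3 f.py pics/w23.png; python3 p.py
```

```text
31.35 [0.60691995 0.22436689 0.07635294] yaw 0.1856877588650081 force 0.04728236297860729 -0.25026664834574197 -1.2544405379062427 tcp in corner [0.1137829 0.0531397] grip -0.00030647960801796775
leaf mask fold 1.3900000000000001 0.030291158992065248 0.71
[(20, 125, 243), (40, 131, 248), (60, 136, 252), (80, 141, 256), (100, 147, 260), (120, 152, 264), (140, 159, 267), (160, 163, 272), (180, 168, 276), (200, 174, 280), (220, 179, 284), (240, 185, 288), (260, 190, 291)]
1.35 [[165.0, 143.0], [198.0, 245.0], [227.0, 335.0]]
1.45 [[147.0, 146.0], [172.0, 250.0], [193.0, 340.0]]
1.571 [[126.0, 147.0], [139.0, 252.0], [151.0, 343.0]]
60 [4, 26, 73, 96, 136, 184, 187, 204, 253, 269, 273]
120 [146, 152, 198, 201, 218, 247, 257, 265, 281, 289]
180 [153, 168, 208, 213, 216, 232, 260, 270, 277, 294, 298]
240 [160, 185, 208, 227, 230, 245, 273, 282, 289, 301, 394]
```

The leaf mask fit gives a fold of 1.39, exactly as commanded. I close the rest gently.

Call:
{"api": "move_arm", "payload": {"motion": [{"x": -0.2, "y": -0.4, "z": 0, "yaw": 0}, {"x": -0.35, "y": -0.8, "z": 0, "yaw": 0}, {"x": -0.5, "y": -1.2, "z": 0, "yaw": 0}, {"x": -0.6, "y": -1.5, "z": 0, "yaw": 0}, {"x": -0.7, "y": -1.75, "z": 0, "yaw": 0}, {"x": -0.7, "y": -1.9, "z": 0, "yaw": 0}, {"x": -0.7, "y": -1.9, "z": 0, "yaw": 0}]}}

```text
clock: 32.38
eef_pos: [0.6167, 0.207, 0.0759]
tool_rot: [-0.093, 0.996, -0.0, 0.0]
ft_force: [-0.1, 1.3, -0.7]
grip_width: -0.0001
grasp_force: 0.7
```

```bash
sed -i 's/arange(1.2,1.75,.01)/arange(1.4,1.7,.005)/' p.py; python3 f.py pics/w24.png; python3 p.py | head -1
```

```text
32.375 [0.61671171 0.20704944 0.07590556] yaw 0.18587332827891 force 0.09563904977925819 1.288457793445564 -0.7137679465265674 tcp in corner [0.12018444 0.03430374] grip -5.704797519529144e-05
leaf mask fold 1.5449999999999968 0.024126626517766092 0.86
```

Call:
{"api": "move_arm", "payload": {"motion": [{"x": 0, "y": -0.1, "z": 0, "yaw": 0}, {"x": 0, "y": -0.2, "z": 0, "yaw": 0}, {"x": 0, "y": -0.2, "z": 0, "yaw": 0}, {"x": 0, "y": -0.2, "z": 0, "yaw": 0}]}}

```text
clock: 33.02
eef_pos: [0.6171, 0.2056, 0.0762]
tool_rot: [-0.093, 0.996, 0.0, 0.0]
ft_force: [-0.0, 2.4, -1.5]
grip_width: 0.0
grasp_force: 1.3
```

```bash
cat >> p.py <<'E'
for t,ang in(("sq",.187),):
    pr=proj(m,pose((.5056,.1515,.187),[(.026,-.05,.018),(.026,-.07,.018),(.026,-.09,.018)]));print("A inner edge model",pr.round(0).tolist())
    out=[]
    for u in range(5,110,15):
        c=g[2:150,u]-g[0:148,u];out.append((u,int(c.argmax()+1),int(c.max())))
    print("A edge",out)
E
python3 f.py pics/w25.png; python3 p.py | sed -n '1p;/A /p'
```

```text
33.025 [0.61711636 0.20556284 0.07615825] yaw 0.18623870788095775 force 0.4084703191999842 2.374679238771114 -1.5256016151124765 tcp in corner [0.12030565 0.03276783] grip 1.9064225890645188e-05
leaf mask fold 1.5549999999999966 0.026922452258119733 0.82
A inner edge model [[132.0, 63.0], [86.0, 63.0], [40.0, 63.0]]
A edge [(5, 67, 102), (20, 68, 91), (35, 67, 118), (50, 67, 103), (65, 68, 90), (80, 68, 115), (95, 67, 112)]
```

Call:
{"api": "move_arm", "payload": {"motion": [{"x": 0, "y": -0.1, "z": 0, "yaw": 0}, {"x": 0, "y": -0.2, "z": 0, "yaw": 0}, {"x": 0, "y": -0.2, "z": 0, "yaw": 0}, {"x": 0, "y": -0.2, "z": 0, "yaw": 0}]}}

```text
clock: 33.67
eef_pos: [0.6174, 0.2041, 0.0763]
tool_rot: [-0.093, 0.996, 0.001, 0.0]
ft_force: [0.5, 4.8, -0.9]
grip_width: 0.0
grasp_force: 2.2
```

```bash
python3 f.py pics/w26.png; python3 p.py | sed -n '1p;/A /p'
```

```text
33.675 [0.61744571 0.20407212 0.07625184] yaw 0.18655674477288775 force 1.4096452516653875 4.654915305705464 -0.9480912515296018 tcp in corner [0.12035212 0.03124187] grip 4.501357082699346e-05
leaf mask fold 1.5699999999999963 0.0255353054904226 0.95
A inner edge model [[135.0, 63.0], [89.0, 63.0], [43.0, 63.0]]
A edge [(5, 67, 76), (20, 67, 93), (35, 67, 105), (50, 67, 104), (65, 67, 91), (80, 67, 116), (95, 67, 95)]
```

Fold is 1.57, the force shows contact with the square, and the square has not moved. I back off and check from above.

Call:
{"api": "move_arm", "payload": {"motion": [{"x": 0, "y": 1, "z": 0, "yaw": 0}, {"x": 0, "y": 2.5, "z": 0, "yaw": 0}, {"x": 0, "y": 2.5, "z": -4, "yaw": 0}, {"x": 0, "y": 2.5, "z": -8, "yaw": 0}, {"x": 2, "y": -1, "z": -12, "yaw": 0}, {"x": 4, "y": -5, "z": -12, "yaw": 0}, {"x": 4, "y": -9, "z": -12, "yaw": 0}, {"x": 4, "y": -9, "z": -12, "yaw": 0}, {"x": 4, "y": -9, "z": -12, "yaw": 0}]}}

```text
clock: 34.95
eef_pos: [0.5943, 0.1081, 0.196]
tool_rot: [-0.093, 0.996, 0.0, -0.0]
ft_force: [0.5, -0.0, -0.2]
grip_width: 0.0003
grasp_force: 0.0
```

```bash
python3 f.py pics/w27.png; python3 g.py
python3 - <<'E'
from h import *
m=bot.camera_model("wrist");im=cv2.imread("pics/g.png")
D=bot.cut_out("wrist","leaf")
if D:
    k=D[0]["mask"].astype(float);print(D[0]["score"],k.sum(),fit([(m,k)],lambda q:(LEAF(q[0]),(.5056+q[1],.1515+q[2],.187)),[1.57,0,0],[.03,.002,.002]),fit([(m,k)],lambda q:(LEAF(q[0]),(.5056,.1515,.187)),[1.57],[.03]))
g=cv2.GaussianBlur(cv2.cvtColor(im,cv2.COLOR_BGR2GRAY).astype(float),(0,0),.7)
# profiles across arm B / leaf foot
w=lambda x,y,z:proj(m,pose((.5056,.1515,.187),[(x,y,z)]))[0]
for x in(.04,.06,.08,.1,.12):
    a=w(x,-.001,.018);r=int(round(a[1]));c=int(round(a[0]));print(x,(r,c),g[r,c-16:c+24:2].round(0).astype(int).tolist())
E
```

```text
34.95 [0.59431599 0.10805403 0.19596894] yaw 0.18623062908197885 force 0.45405930494125585 -0.11078754086433151 -0.18140389153946984 tcp in corner [ 0.07977472 -0.05880218] grip 0.00025989829407002956
0.89 [139.1, 360.0] 11005.0 [105 221] [273 398]
[0.50596002 0.15071414 0.1863478 ] 0.03382791826302889 in corner mm [ 0.89013733 -0.45935617] deg -0.03736812306721293
0.53 [225.1, 423.7] 14410.0 [ 93 386] [360 461]
[0.49958524 0.19628329 0.14657486] 0.6081053320419862 in corner mm [ 3.09834944 45.5005034 ] deg -2.316190182958797
0.64 14101.0 (array([ 1.56987852e+00,  6.59325401e-04, -1.99398160e-04]), np.float64(0.14450220057390473)) (array([1.571875]), np.float64(0.14673477220692044))
0.04 (161, 397) [59, 59, 59, 59, 57, 58, 60, 59, 73, 87, 87, 87, 87, 87, 86, 86, 87, 87, 88, 87]
0.06 (188, 395) [59, 59, 60, 59, 58, 58, 60, 60, 63, 85, 87, 86, 87, 88, 88, 88, 88, 88, 88, 87]
0.08 (214, 394) [29, 28, 29, 28, 36, 57, 60, 59, 66, 86, 87, 87, 87, 88, 88, 89, 88, 88, 88, 89]
0.1 (238, 393) [58, 58, 58, 58, 58, 57, 59, 58, 74, 88, 87, 87, 87, 87, 88, 88, 88, 89, 88, 88]
0.12 (262, 391) [57, 58, 58, 57, 57, 57, 58, 58, 62, 87, 88, 87, 87, 88, 88, 88, 89, 88, 88, 88]
```

The square is laid to within 0.05°, the fold is 1.570, and there is no gap along arm B.

```bash
python3 -c "
from workcell import bot
print(bot.job_done())"
```

```text
the job is handed in; nothing more can be done
None
```

The job is handed in at 35 s: the square lies flush in the corner and the leaf is folded flush against it at 90° (wrist-camera fit 1.570 rad). My first fold overshot to about 98° and shifted the square, so I opened the leaf, re-laid the square and folded again. The mug, canister, screwdriver and tray were not re-measured at the end, though no move was planned near them.

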